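# Select third speed on the bench gearbox

## Task

Put the small bench gearbox into third speed: push the gear lever across the gate's crossway to the right-hand end, then push it forward (away from the robot, towards the motor) until it is fully home in the third forward slot, and move clear. Do not let it run into any other slot on the way, do not pull its grip up, and leave the things standing around the gearbox where they are.

Things in the scene. Friction and masses are not known exactly. Their poses are not given: they have to be found in the camera images.
- gearbox: Grey gearbox bolted to the bench, 150 (x) by 160 (y) mm on a 170 by 200 mm foot plate, 110 mm high to the top of its steel gate plate. Origin: centre of its underside on the bench. Own axes: x = forward (away from the robot), y = left, z up; yaw varies. A motor sticks out of its back to x = +142 mm, a pulley out of its right side to y = -112 mm; both are lower than the gate plate.
- gate_centre (a point): Centre of the gate, on top of the gate plate, 110 mm above the bench; axes of the gearbox. A crossway along y (14 mm wide, y = -33 to +33 mm) joins three slots forward (+x) and three back (-x), each 14 mm wide and reaching to x = +-31 mm, at y = +26 mm (first), 0 (second), -26 mm (third, at the right-hand end). The ribs between slots have rounded tips.
- grip_mid (a point): Middle of the lever's upright black round grip: diameter 28 mm (33 near the top), from 25 mm below to 27 mm above this point. It lies 155 mm up the lever, whose pivot is 80 mm below gate_centre: 185 mm above the bench when upright, about 171 when home. In the third slot it is 48 mm right of gate_centre; home, 43 mm further forward than in neutral. Start: neutral, between first and second slot.
- sway (a joint): Sideways angle of the lever, rad: 0 = middle (second slot), positive = to the right (gearbox -y); first slot -0.314, third slot +0.314, stops at +-0.33. Stays where it is left; about 1 N at the grip moves it.
- fore (a joint): Fore-and-aft angle of the lever, rad: 0 = neutral (in the crossway), positive = forward (gearbox +x); fully home forward 0.28 (stop), fully back -0.28. Stays where it is left; about 1.5 N at the grip moves it.
- grip (a joint): How far the grip has been pulled up along the lever, m: 0 = down (a spring holds it down, 16 N to start it), 0.015 at most. It must stay down.
- oil_can: White oil can with a thin red spout, 53x54x173 mm, standing to the left of the gearbox; origin at the centre of its underside. Bystander.
- glue_tin: Small glue tin, 67 mm in diameter, 59 mm high, standing to the right of the gearbox; origin at the centre of its underside. Bystander.
- screwdriver: Screwdriver with a red handle, 192 mm long, 26 mm thick, lying to the right of the gearbox; origin at the underside of its middle. Bystander.

How it is judged:
By the outcome, as a careful person would: the job done as asked, in the order asked, and still so for the second after the job is handed in, with the robot touching nothing.
It also fails if it takes over 42 s, if anything falls off the work surface, if the arm or the gripper's body presses on something with over 40 N, if the wrist force passes 120 N, or if a joint passes its speed limit or range.

## Robot

A 6-joint arm with a two-finger parallel gripper is mounted at the origin on a cart in front of the work surface, level with it; the furniture and walls round the work are solid. World frame = base frame: x ahead of the robot, y to its left, z up, the work surface at z = 0. Lengths are in mm, angles in degrees, forces in N, time in s.
With the tool pointing down it reaches from about 300 to 875 mm from the base axis. Payload 4.2 kg.
Tool frame: the origin (TCP) lies between the finger pads; the fingertips stand 14 mm ahead of it and the grasp point (between the pads) lies 5 mm behind it; z points along the fingers, y is the line along which they close (so a half turn about z gives the same grasp; the last joint's range is limited). The gripper opens to 85 mm and grips with 20 to 120 N. Pads are 22 mm wide; open, the fingers measure 114 mm over their backs; the gripper's body (76 mm by 85 mm) begins 54 mm behind the grasp point. The pads swing forward as they close: fully open they stand 13 mm farther back than shut.
Start: joints at [-68.239, 18.312, 89.639, -0, 72.044, -1.146], TCP at [223.813, -529.667, 245.338] pointing down, gripper open.
Joint ranges: [-177.97, 177.97], [-48.28, 115.42], [12.27, 149.76], [-77.06, 257.06], [2.81, 150.46], [-146.56, 146.56]. Speed limits (degrees/s): [147.25, 147.25, 180, 180, 180, 180].

## Interface

Orientations are given as [roll, pitch, yaw] about the fixed x, y, z axes, in that order (R = Rz(yaw) Ry(pitch) Rx(roll)).
In Python, from cell import env gives the robot as it stands.
- The arm moves only by the tool carry_out, never from a script. Its argument "plan" is a list of rows, each an object with "rotation": the turn, a rotation vector about the tool's x, y, z in rad, a list of three; "translation": the shift along the tool's x, y, z in mm, a list of three; "jaw": the opening in per cent of the stroke, from 0 (shut) to 100 (fully open). In form: [{"rotation": [ax, ay, az], "translation": [tx, ty, tz], "jaw": jaw}, ...]. A call has 1 to 8 rows; each row is the pose to reach, as a shift and turn from the pose commanded when the call began, along the tool's axes at that moment; what a row does not reach only later rows make up. A row lasts 1/12 s, in which the tool goes at most 41.7 mm and 7.16 degrees, less where a joint would pass 70% of its speed; a pose out of reach is approached as far as the arm can. A call with a gripper value outside its range is refused whole. The fingers move at their own pace and stop on an object; the grip force is fixed at half the most. Time passes only in rows, so rows that repeat a pose let the fingers close. It gives the time, the measured TCP pose, the force, the opening and the grip force at its end, in the units of the state.
- env.observe(): the state, without advancing time (a new reading comes with each control period).
- env.snapshot(name): name is "scene" or "top" or "wrist"; returns (picture, depth): 480x640x3 uint8, red, green, blue; 480x640 float32, mm along the optical axis (not along the pixel's ray), 0 where there is no reading.
- env.calibration(name): a dict with "vfov" (degrees; the focal length in pixels is half the picture's height over the tangent of half this angle, whatever the lens; pixels are square), "cx", "cy" (the principal point, pixels), "origin" and "rotation" of the camera in the world. Camera axes: x right, y up, looking along -z (the intrinsics and any distortion apply to the point x, -y, -z); pixel columns grow to the right and rows downward; lengths in mm; the calibration is good to about 2 mm. A picture is of the moment at which its call begins: read the wrist's pose just before it. calibration takes no time and is no camera call; for the wrist camera it gives the pose at the moment of the call.
- env.hand_in(): hands the job in; it is judged then, once.
Trained networks look in the newest picture that a camera, given by its name, has taken for a name from the list of things; names that differ only in an ending like _2 or _b are one class to them, and where a whole thing is asked for, a point or a joint stands for the part that bears it (a point fixed in the world has none). Each returns a list of dicts, best first, with "confidence" (0 to 1); they miss things now and then, are a little off and sometimes report something else, mostly with a low value. They report only what shows in the picture. A call takes as long as a camera call.
- env.find_in(camera, label): "xy" ([column, row] in pixels, amid what is visible of it).
- env.pinpoint(camera, label): "xy" ([column, row] in pixels: a listed point, or the origin of a listed thing).
The state is a dict: "time_s": time; "joints": joint angles; "dq": joint speeds; "joint_torque": joint torques, N m; "tool_pos": TCP position; "tcp_rot": TCP orientation; "wrist_force": force on the tool from outside, world axes, zero at the start; "torque": the same for the moment, N m; "finger_gap": finger opening in mm; "finger_force": force on a finger pad.
Only numpy, scipy, OpenCV 4.12 (cv2) and the standard library are available. Lean on these libraries where they do the work, as an engineer would, in place of code of your own. Each camera call takes 0.05 s, during which the arm holds its last target. There are 200 camera calls.

## Working session

There is one attempt and no reset: what is moved stays moved. The work goes in short steps, Python scripts to look and compute and a tool call to move; the robot and the scene stay as the last step left them, time stands still between calls to the robot, and variables do not carry over. Pictures are saved under pics/ and viewed, at most 11 in all, crops included, and the job is handed in when it is done.

Besides the shell and the picture viewer there is one more tool, called after "Request:" as a command line: name --argument value ..., lists and objects as JSON in quotes. carry_out: Moves the arm, as the interface text tells. Its arguments: {"type":"object","properties":{"plan":{"type":"array"}},"required":["plan"]}

```bash
mkdir -p pics
cat > h.py <<'E'
from cell import env
import numpy as np, cv2
def ray(c,xy):
    k=env.calibration(c); f=240/np.tan(np.radians(k['vfov']/2))
    d=np.array([(xy[0]-k['cx'])/f,-(xy[1]-k['cy'])/f,-1.])
    return np.array(k['origin']),np.array(k['rotation'])@d
def at_z(c,xy,z):
    o,d=ray(c,xy); return o+d*(z-o[2])/d[2]
def at_d(c,xy,D):
    o,d=ray(c,xy); return o+d*D
E
python3 - <<'E'
from h import *
print({k:v for k,v in env.calibration('top').items()});print({k:v for k,v in env.calibration('scene').items()})
for c in ['top','scene']:
    p,d=env.snapshot(c); cv2.imwrite(f'pics/{c}1.png',p[...,::-1])
    for l,z in [('gearbox',0),('gate_centre',110),('grip_mid',185),('oil_can',0),('glue_tin',0),('screwdriver',0)]:
        for r in env.pinpoint(c,l)[:2]:
            print(c,l,np.round(r['xy']),round(r['confidence'],2),at_z(c,r['xy'],z).round(1))
print(env.observe())
E
```

```text
{'vfov': 46.4960626147809, 'cx': 316.498736140417, 'cy': 239.57561926441872, 'origin': array([ 346.51991655,   -7.32086485, 1368.48193921]), 'rotation': array([  9.69664903,   1.48188689, -90.07059285])}
{'vfov': 51.74469655383926, 'cx': 329.14921069612103, 'cy': 240.35295248938527, 'origin': array([180.53874589, 665.4385009 , 658.27613843]), 'rotation': array([  54.5054594 ,    0.86485222, -149.4584737 ])}Traceback (most recent call last):
  File "<stdin>", line 7, in <module>
  File "h.py", line 8, in at_z
    o,d=ray(c,xy); return o+d*(z-o[2])/d[2]
                                       ~^^^
IndexError: invalid index to scalar variable.
```

```bash
sed -i "s/np.array(k\['rotation'\])@d/R.from_euler('xyz',k['rotation'],degrees=True).apply(d)/; s/^import numpy/from scipy.spatial.transform import Rotation as R\nimport numpy/" h.py
python3 - <<'E'
from h import *
for c in ['top','scene']:
    p,d=env.snapshot(c); cv2.imwrite(f'pics/{c}1.png',p[...,::-1])
    for l,z in [('gearbox',0),('gate_centre',110),('grip_mid',185),('oil_can',0),('glue_tin',0),('screwdriver',0)]:
        for r in env.pinpoint(c,l)[:2]:
            print(c,l,np.round(r['xy']),round(r['confidence'],2),at_z(c,r['xy'],z).round(1))
print(env.observe())
E
```

```text
top gearbox [349. 254.] 0.76 [543.6 -52.5   0. ]
top gate_centre [354. 248.] 0.62 [541.7 -59.3 110. ]
top gate_centre [288. 263.] 0.41 [507.8  89.8 110. ]
top grip_mid [342. 240.] 0.62 [546.7 -31.9 185. ]
top oil_can [286. 265.] 0.77 [516.4 102.5   0. ]
top glue_tin [421. 254.] 0.7 [ 542.2 -229.1    0. ]
top screwdriver [458. 270.] 0.67 [ 502.8 -317.7    0. ]
scene gearbox [362. 272.] 0.59 [540.2 -58.5   0. ]
scene gate_centre [362. 231.] 0.79 [537.3 -51.  110. ]
scene grip_mid [358. 205.] 0.95 [534.8 -22.9 185. ]
scene oil_can [331. 325.] 0.77 [519. 105.   0.]
scene glue_tin [397. 231.] 0.57 [ 538.7 -233.6    0. ]
scene screwdriver [426. 216.] 0.91 [ 503.6 -327.1    0. ]
{'time_s': 0.8, 'joints': array([-6.82388682e+01,  1.83089661e+01,  8.96376287e+01,  1.16058993e-03,
        7.20430488e+01, -1.14686510e+00]), 'dq': array([-0.01160335,  0.03972202, -0.02638688,  0.00059814,  0.03063298,
       -0.0274924 ]), 'joint_torque': array([ 1.58094344e-04, -4.15363348e+01, -2.34411174e+01,  9.06753542e-06,
        1.33987712e-05, -7.93889797e-06]), 'tool_pos': array([ 223.82657913, -529.67417279,  245.37667479]), 'tcp_rot': array([ 1.79989624e+02, -8.96613253e-04,  2.29076393e+01]), 'wrist_force': array([-0.38725445,  0.14571974,  0.91024005]), 'torque': array([ 0.00917847, -0.04301057,  0.01837074]), 'finger_force': 0.0, 'finger_gap': 85.43447284605229}
```

View pics/top1.png

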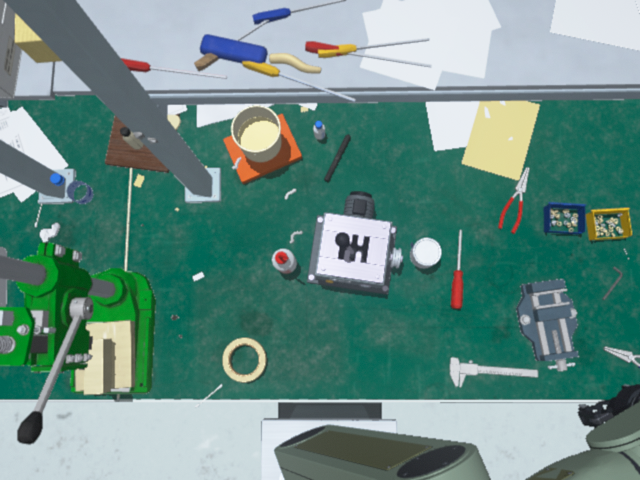

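View pics/scene1.png

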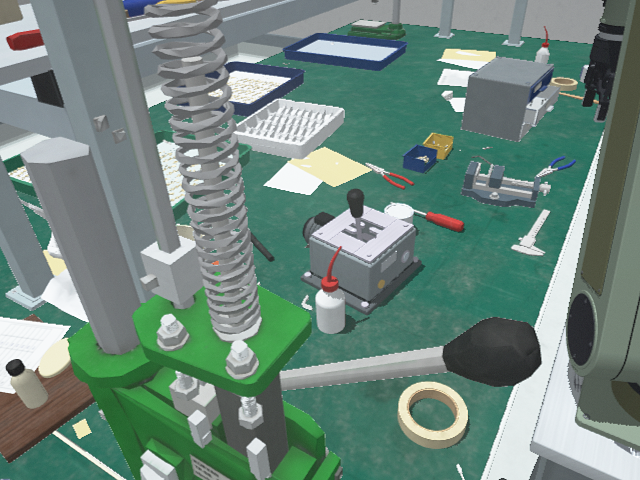

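Top view: gearbox plate at about (352,248), the lever's grip at (342,240), and the oil can at (286,265) to its left. Glue tin (426,253) and screwdriver (458,270) are on its right. The scene view agrees, with the grip leaning left at (357,203). I'll fit the plate in depth next.

```bash
cat >> h.py <<'E'
def cloud(c):
    p,d=env.snapshot(c); k=env.calibration(c); f=240/np.tan(np.radians(k['vfov']/2))
    v,u=np.mgrid[:480,:640]
    P=np.stack([(u-k['cx'])/f*d,-(v-k['cy'])/f*d,-d],-1).reshape(-1,3)
    return p,d,(R.from_euler('xyz',k['rotation'],degrees=True).apply(P)+k['origin']).reshape(480,640,3)
def plate(W,z0=103,z1=117):
    m=(abs(W[...,0]-542)<120)&(abs(W[...,1]+55)<120)&(W[...,2]>z0)&(W[...,2]<z1)
    return W[m]
E
python3 - <<'E'
from h import *
p,d,W=cloud('top'); Q=plate(W)
print(len(Q),Q[:,2].mean(),cv2.minAreaRect(Q[:,:2].astype(np.float32)))
G=plate(W,150,225); print(len(G),G.mean(0),G.min(0),G.max(0))
p,d,W=cloud('scene'); Q=plate(W)
print(len(Q),Q[:,2].mean(),cv2.minAreaRect(Q[:,:2].astype(np.float32)))
G=plate(W,165,225); print(len(G),G.mean(0),G.min(0),G.max(0))
E
```

```text
3461 109.60801440779758 ((563.964599609375, -61.154090881347656), (158.29405212402344, 190.01174926757812), 82.32239532470703)
194 [545.39597809 -31.81669305 203.68810644] [532.40695275 -47.17666164 165.92610374] [561.99605036 -16.5283378  213.30633433]
2798 109.03529222079058 ((539.0595703125, -58.118873596191406), (154.56016540527344, 144.3573760986328), 80.56388092041016)
364 [539.50923604 -24.51100119 192.61063238] [527.8973989  -41.81222508 165.06914346] [557.93506955 -13.90543929 210.90151282]
```

Request:
carry_out --plan '[{"rotation":[0,0,0.1],"translation":[20,-16,-35],"jaw":0},{"rotation":[0,0,0.2],"translation":[50,-40,-65],"jaw":0},{"rotation":[0,0,0.3],"translation":[80,-64,-75],"jaw":0},{"rotation":[0,0,0.4],"translation":[110,-88,-75],"jaw":0},{"rotation":[0,0,0.5],"translation":[140,-112,-75],"jaw":0},{"rotation":[0,0,0.548],"translation":[170,-136,-75],"jaw":0},{"rotation":[0,0,0.548],"translation":[200,-160,-75],"jaw":0},{"rotation":[0,0,0.548],"translation":[230,-184,-75],"jaw":0}]'

```text
time_s: 1.57
tool_pos: [364.5, -268.9, 320.6]
tcp_rot: [180.0, -0.0, -8.5]
wrist_force: [0.8, -0.7, 0.3]
finger_gap: 0.2
finger_force: 0.0
```

Request:
carry_out --plan '[{"rotation":[0,0,0],"translation":[14,-38,0],"jaw":0},{"rotation":[0,0,0],"translation":[28,-76,0],"jaw":0},{"rotation":[0,0,0],"translation":[42,-114,0],"jaw":0},{"rotation":[0,0,0],"translation":[56,-152,0],"jaw":0},{"rotation":[0,0,0],"translation":[70,-190,0],"jaw":0},{"rotation":[0,0,0],"translation":[84,-228,0],"jaw":0},{"rotation":[0,0,0],"translation":[98,-266,0],"jaw":0},{"rotation":[0,0,0],"translation":[112,-304,0],"jaw":0}]'

```text
time_s: 2.23
tool_pos: [520.3, 15.5, 320.5]
tcp_rot: [180.0, -0.0, -8.5]
wrist_force: [2.1, -0.9, 1.6]
finger_gap: 0.3
finger_force: 0.0
```

Run:
```python
from h import *
print(env.observe()['tool_pos'],env.calibration('wrist'))
p,d,W=cloud('wrist'); cv2.imwrite('pics/w1.png',p[...,::-1])
for l,z in [('gate_centre',110),('grip_mid',183)]:
    for r in env.pinpoint('wrist',l)[:2]: print(l,r,at_z('wrist',r['xy'],z).round(1))
Q=plate(W)
if len(Q)>50: print(len(Q),Q[:,2].mean(),cv2.minAreaRect(Q[:,:2].astype(np.float32)))
G=plate(W,165,225)
if len(G): print(len(G),np.median(G,0),G.min(0),G.max(0))
```

```text
[520.26693194  15.5380858  320.53663601] {'vfov': 70.94442325427876, 'cx': 320.2243728895483, 'cy': 235.8458913245539, 'origin': array([598.57445197,   3.42730402, 448.38603042]), 'rotation': array([-1.81501995e+01, -1.62280456e-03, -9.84647151e+01])}
gate_centre {'xy': [394.1, 174.7], 'confidence': 0.63} [543.7 -59.2 110. ]
17821 108.07029129059255 ((547.8184814453125, -52.369361877441406), (150.0767364501953, 141.03053283691406), 81.55176544189453)
1456 [553.38792138 -23.67535112 205.66372964] [536.41276447 -40.76751319 191.64612173] [566.92650996  -9.0642788  210.22003964]
```

View pics/w1.png

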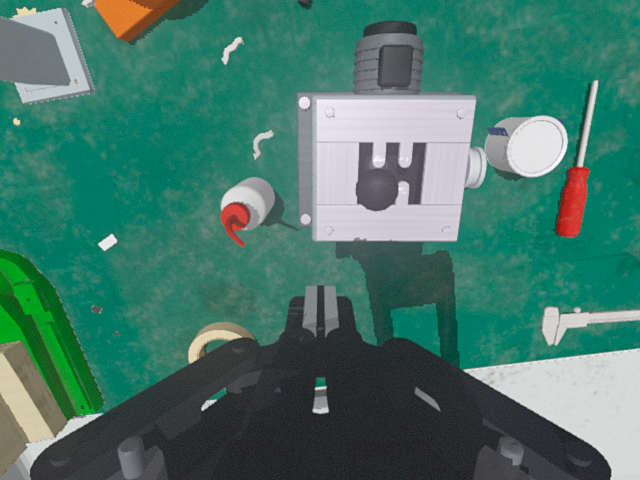

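Wrist view: the gate plate runs (313,95)–(463,240), with the gate's centre at about (392,170). The black grip is at (377,188), between the first and second slots, and the shut fingers are at (320,300). The gate is square to the tool. I'll go down to the left of the grip.

Request:
carry_out --plan '[{"rotation":[0,0,0],"translation":[16,-3,0],"jaw":0},{"rotation":[0,0,0],"translation":[33,-5,10],"jaw":0},{"rotation":[0,0,0],"translation":[33,-5,45],"jaw":0},{"rotation":[0,0,0],"translation":[33,-5,80],"jaw":0},{"rotation":[0,0,0],"translation":[33,-5,115],"jaw":0},{"rotation":[0,0,0],"translation":[33,-5,140],"jaw":0},{"rotation":[0,0,0],"translation":[33,-5,140],"jaw":0}]'

```text
time_s: 2.97
tool_pos: [550.1, 12.2, 176.3]
tcp_rot: [179.9, 0.5, -8.6]
wrist_force: [0.6, 0.1, 0.2]
finger_gap: -0.2
finger_force: 0.0
```

```bash
cat >> h.py <<'E'
def look(n,gate=(543,-57),yaw=-8.5):
    o=env.observe(); t=np.radians(yaw); M=np.array([[np.cos(t),np.sin(t)],[-np.sin(t),np.cos(t)]])
    print('tcp in gate',(M@(o['tool_pos'][:2]-gate)).round(1),o['tool_pos'].round(1),'F',o['wrist_force'].round(1),o['time_s'])
    p,d,W=cloud('wrist'); cv2.imwrite(f'pics/{n}.png',p[...,::-1])
    for l,z in [('gate_centre',110),('grip_mid',178)]:
        for r in env.pinpoint('wrist',l)[:1]: print(l,r,(M@(at_z('wrist',r['xy'],z)[:2]-gate)).round(1))
E
python3 -c "
from h import *
look('w2')"
```

```text
tcp in gate [-3.2 69.5] [550.1  12.2 176.3] F [0.6 0.1 0.2] 2.9667
gate_centre {'xy': [438.2, 254.0], 'confidence': 0.83} [ 1.4 -4.8]
grip_mid {'xy': [429.4, 321.4], 'confidence': 0.65} [-4.1 21. ]
```

View pics/w2.png

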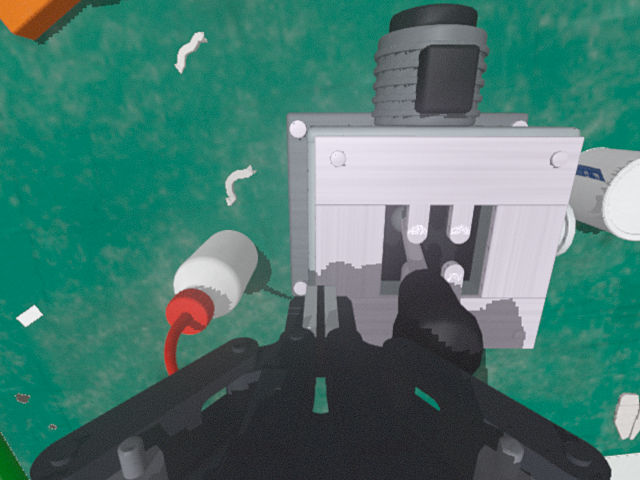

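The finger is left of the grip, level with it fore and aft: fingertips at (320,290), grip at (435,315). I'll push right.

Request:
carry_out --plan '[{"rotation":[0,0,0],"translation":[0,10,0],"jaw":0},{"rotation":[0,0,0],"translation":[0,20,0],"jaw":0},{"rotation":[0,0,0],"translation":[0,30,0],"jaw":0},{"rotation":[0,0,0],"translation":[0,38,0],"jaw":0},{"rotation":[0,0,0],"translation":[0,46,0],"jaw":0},{"rotation":[0,0,0],"translation":[0,54,0],"jaw":0},{"rotation":[0,0,0],"translation":[0,60,0],"jaw":0},{"rotation":[0,0,0],"translation":[0,60,0],"jaw":0}]'

```text
time_s: 3.78
tool_pos: [546.1, -48.2, 184.3]
tcp_rot: [179.9, -0.5, -8.6]
wrist_force: [-0.6, -0.6, 12.2]
finger_gap: -0.2
finger_force: 4.7
```

```bash
python3 -c "
from h import *
look('w3')"
```

```text
tcp in gate [1.8 9.2] [546.1 -48.2 184.3] F [-0.6 -0.6 12.2] 3.7833
gate_centre {'xy': [341.3, 256.4], 'confidence': 0.92} [ 1.5 -4.6]
grip_mid {'xy': [381.7, 322.8], 'confidence': 0.89} [ -4.7 -19. ]
```

View pics/w3.png

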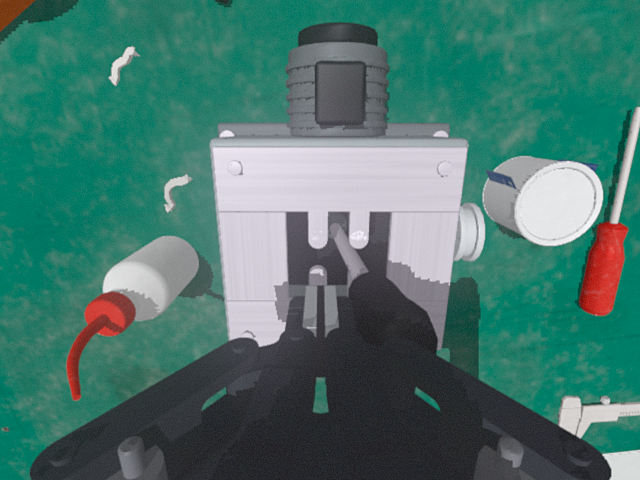

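The lever is now upright between the second and third slots, with the grip at (385,310), and still in the crossway. The 12 N upward force suggests the finger linkage rests on the grip's top, so I'll raise the tool 12 mm and keep pushing.

Request:
carry_out --plan '[{"rotation":[0,0,0],"translation":[0,-3,-6],"jaw":0},{"rotation":[0,0,0],"translation":[0,-3,-12],"jaw":0},{"rotation":[0,0,0],"translation":[0,4,-12],"jaw":0},{"rotation":[0,0,0],"translation":[0,10,-12],"jaw":0},{"rotation":[0,0,0],"translation":[0,16,-12],"jaw":0},{"rotation":[0,0,0],"translation":[0,20,-12],"jaw":0},{"rotation":[0,0,0],"translation":[0,24,-12],"jaw":0},{"rotation":[0,0,0],"translation":[0,24,-12],"jaw":0}]'

```text
time_s: 4.6
tool_pos: [540.3, -70.4, 191.8]
tcp_rot: [180.0, 0.1, -8.5]
wrist_force: [-0.2, 0.1, -0.1]
finger_gap: -0.1
finger_force: 0.0
```

```bash
python3 -c "
from h import *
look('w4')"
```

```text
tcp in gate [ -0.7 -13.7] [540.3 -70.4 191.8] F [-0.2  0.1 -0.1] 4.6
gate_centre {'xy': [309.6, 252.1], 'confidence': 0.7} [-1.7 -6.4]
grip_mid {'xy': [376.1, 300.5], 'confidence': 0.82} [ -0.1 -39.7]
```

View pics/w4.png

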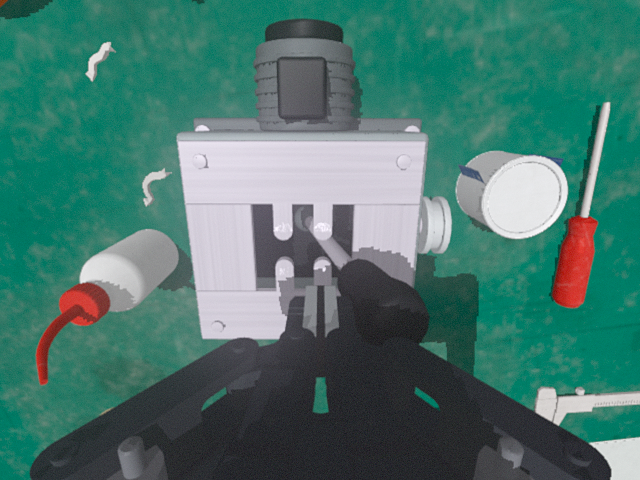

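The lever is past the second rib, with the shaft crossing the plate at about (335,248); the third slot's middle is at about column 343. It needs roughly 12 mm more.

Request:
carry_out --plan '[{"rotation":[0,0,0],"translation":[0,4,0],"jaw":0},{"rotation":[0,0,0],"translation":[0,7,0],"jaw":0},{"rotation":[0,0,0],"translation":[0,10,0],"jaw":0},{"rotation":[0,0,0],"translation":[0,10,0],"jaw":0}]'

```text
time_s: 5.08
tool_pos: [539.1, -79.9, 192.3]
tcp_rot: [180.0, 0.0, -8.5]
wrist_force: [0.4, -0.2, -1.3]
finger_gap: -0.1
finger_force: 0.0
```

Request:
carry_out --plan '[{"rotation":[0,0,0],"translation":[0,2,0],"jaw":0},{"rotation":[0,0,0],"translation":[0,2,0],"jaw":0}]'

```text
time_s: 5.25
tool_pos: [538.9, -81.6, 192.3]
tcp_rot: [180.0, -0.0, -8.5]
wrist_force: [1.0, 0.4, -0.0]
finger_gap: 0.3
finger_force: 0.1
```

```bash
python3 -c "
from h import *
look('w5')"
```

```text
tcp in gate [ -0.4 -25. ] [538.9 -81.6 192.3] F [ 1.   0.4 -0. ] 5.25
gate_centre {'xy': [287.3, 251.4], 'confidence': 0.77} [-1.  -3.4]
grip_mid {'xy': [368.4, 297.9], 'confidence': 0.69} [  1.3 -48. ]
```

View pics/w5.png

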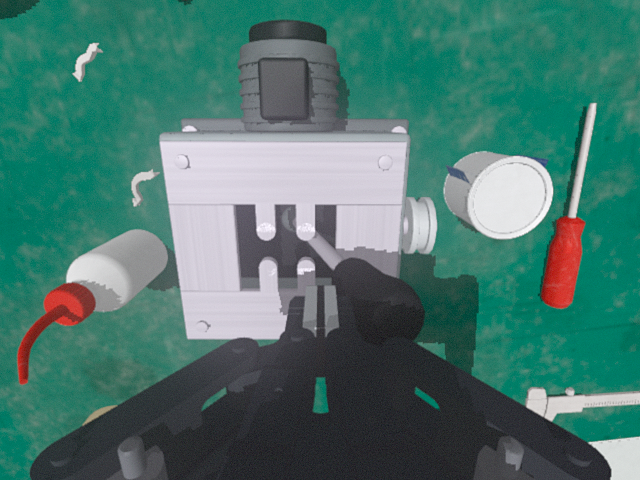

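The shaft now crosses the plate at about (326,250), in the middle of the third slot (columns 315–336). I'll push a final 2 mm, then go around behind the grip.

Request:
carry_out --plan '[{"rotation":[0,0,0],"translation":[0,2,0],"jaw":0},{"rotation":[0,0,0],"translation":[0,2,0],"jaw":0},{"rotation":[0,0,0],"translation":[0,-8,0],"jaw":0},{"rotation":[0,0,0],"translation":[0,-8,-30],"jaw":0},{"rotation":[0,0,0],"translation":[0,-8,-55],"jaw":0},{"rotation":[0,0,0],"translation":[-30,-8,-55],"jaw":0},{"rotation":[0,0,0],"translation":[-62,2,-55],"jaw":0},{"rotation":[0,0,0],"translation":[-62,25,-55],"jaw":0}]'

```text
time_s: 6.07
tool_pos: [468.9, -94.0, 247.3]
tcp_rot: [-179.9, 0.3, -8.3]
wrist_force: [-0.3, 0.3, -0.1]
finger_gap: 0.3
finger_force: 0.0
```

Request:
carry_out --plan '[{"rotation":[0,0,0],"translation":[0,0,0],"jaw":0},{"rotation":[0,0,0],"translation":[0,0,30],"jaw":0},{"rotation":[0,0,0],"translation":[0,0,60],"jaw":0},{"rotation":[0,0,0],"translation":[0,0,60],"jaw":0}]'

```text
time_s: 6.4
tool_pos: [471.0, -95.7, 182.9]
tcp_rot: [-179.9, 0.6, -8.5]
wrist_force: [-0.2, 0.0, -0.8]
finger_gap: -0.2
finger_force: 0.0
```

```bash
python3 -c "
from h import *
look('w6')"
```

```text
tcp in gate [-65.4 -48.9] [471.  -95.7 182.9] F [-0.2  0.  -0.8] 6.4
gate_centre {'xy': [243.1, 151.7], 'confidence': 0.67} [ 2.  -3.9]
grip_mid {'xy': [468.3, 113.1], 'confidence': 0.71} [  22.4 -106.8]
```

View pics/w6.png

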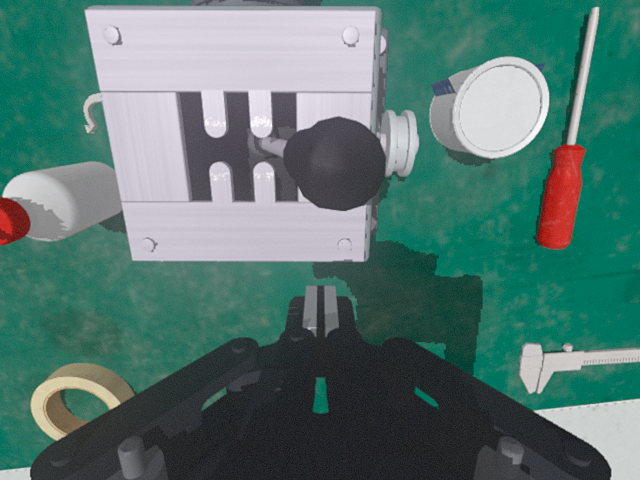

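The lever sits in the crossway at the right-hand end: grip top at (336,163), shaft at about (285,145). The fingers are centred behind it, so I'll push forward.

Request:
carry_out --plan '[{"rotation":[0,0,0],"translation":[14,0,0],"jaw":0},{"rotation":[0,0,0],"translation":[26,0,0],"jaw":0},{"rotation":[0,0,0],"translation":[34,0,0],"jaw":0},{"rotation":[0,0,0],"translation":[40,0,0],"jaw":0},{"rotation":[0,0,0],"translation":[46,0,0],"jaw":0},{"rotation":[0,0,0],"translation":[52,0,0],"jaw":0},{"rotation":[0,0,0],"translation":[58,0,0],"jaw":0},{"rotation":[0,0,0],"translation":[58,0,0],"jaw":0}]'

```text
time_s: 7.22
tool_pos: [532.4, -105.7, 187.5]
tcp_rot: [180.0, -0.1, -8.5]
wrist_force: [-0.7, 0.5, 0.4]
finger_gap: -0.1
finger_force: 0.3
```

```bash
python3 -c "
from h import *
look('w7')"
```

```text
tcp in gate [ -3.3 -49.7] [ 532.4 -105.7  187.5] F [-0.7  0.5  0.4] 7.2167
gate_centre {'xy': [248.4, 246.9], 'confidence': 0.63} [ 0.2 -3.6]
grip_mid {'xy': [320.6, 257.8], 'confidence': 0.83} [ 19.8 -50.3]
```

View pics/w7.png

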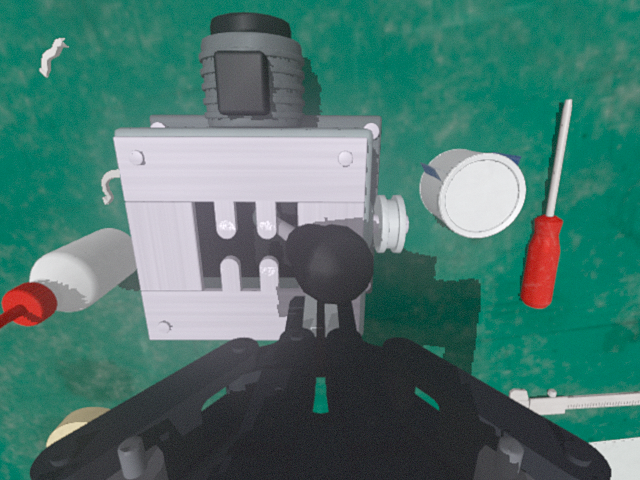

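The grip, at (330,262), is moving forward into the third slot, ahead of the fingers. About 22 mm remain.

Request:
carry_out --plan '[{"rotation":[0,0,0],"translation":[5,0,0],"jaw":0},{"rotation":[0,0,0],"translation":[10,0,0],"jaw":0},{"rotation":[0,0,0],"translation":[14,0,0],"jaw":0},{"rotation":[0,0,0],"translation":[17,0,0],"jaw":0},{"rotation":[0,0,0],"translation":[17,0,0],"jaw":0},{"rotation":[0,0,0],"translation":[17,0,0],"jaw":0}]'

```text
time_s: 7.87
tool_pos: [548.4, -108.1, 187.3]
tcp_rot: [180.0, -0.0, -8.5]
wrist_force: [0.0, -0.2, 0.3]
finger_gap: 0.2
finger_force: 0.1
```

Request:
carry_out --plan '[{"rotation":[0,0,0],"translation":[2,0,0],"jaw":0},{"rotation":[0,0,0],"translation":[3,0,0],"jaw":0},{"rotation":[0,0,0],"translation":[3,0,0],"jaw":0}]'

```text
time_s: 8.12
tool_pos: [551.1, -108.5, 187.3]
tcp_rot: [180.0, 0.0, -8.5]
wrist_force: [-0.2, -0.1, -0.0]
finger_gap: -0.0
finger_force: 0.5
```

Request:
carry_out --plan '[{"rotation":[0,0,0],"translation":[2,0,0],"jaw":0},{"rotation":[0,0,0],"translation":[2,0,0],"jaw":0}]'

```text
time_s: 8.28
tool_pos: [553.3, -108.8, 187.3]
tcp_rot: [180.0, -0.0, -8.5]
wrist_force: [-0.9, 0.7, -0.7]
finger_gap: 0.2
finger_force: 0.5
```

Request:
carry_out --plan '[{"rotation":[0,0,0],"translation":[2,0,0],"jaw":0},{"rotation":[0,0,0],"translation":[2,0,0],"jaw":0}]'

```text
time_s: 8.45
tool_pos: [555.3, -109.1, 187.3]
tcp_rot: [180.0, -0.0, -8.5]
wrist_force: [-0.5, 0.2, 0.0]
finger_gap: 0.1
finger_force: 0.5
```

Request:
carry_out --plan '[{"rotation":[0,0,0],"translation":[1.5,0,0],"jaw":0},{"rotation":[0,0,0],"translation":[1.5,0,0],"jaw":0}]'

```text
time_s: 8.62
tool_pos: [556.3, -109.3, 187.2]
tcp_rot: [180.0, 0.1, -8.5]
wrist_force: [-1.9, 1.7, -0.4]
finger_gap: 0.2
finger_force: 1.0
```

```bash
python3 -c "
from h import *
look('w8')"
```

```text
tcp in gate [ 20.9 -49.7] [ 556.3 -109.3  187.2] F [-1.9  1.7 -0.4] 8.6167
gate_centre {'xy': [249.6, 282.1], 'confidence': 0.75} [ 0.1 -2.8]
grip_mid {'xy': [318.3, 257.3], 'confidence': 0.87} [ 45.3 -49.3]
```

View pics/w8.png

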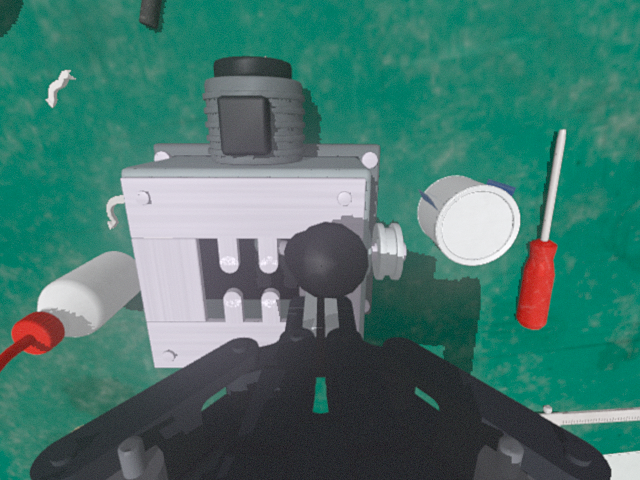

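The grip is at (326,260), about 43–45 mm forward of the gate, so it is close to home. I'll step on until the stop shows in the force.

Request:
carry_out --plan '[{"rotation":[0,0,0],"translation":[1.5,0,0],"jaw":0},{"rotation":[0,0,0],"translation":[1.5,0,0],"jaw":0}]'

```text
time_s: 8.93
tool_pos: [557.4, -109.4, 187.0]
tcp_rot: [-180.0, 0.1, -8.5]
wrist_force: [-2.9, 0.4, -0.9]
finger_gap: -0.1
finger_force: 1.7
```

Request:
carry_out --plan '[{"rotation":[0,0,0],"translation":[1.5,0,0],"jaw":0},{"rotation":[0,0,0],"translation":[1.5,0,0],"jaw":0}]'

```text
time_s: 9.1
tool_pos: [558.5, -109.5, 186.8]
tcp_rot: [-180.0, 0.2, -8.5]
wrist_force: [-5.6, 0.6, -0.9]
finger_gap: 0.1
finger_force: 2.4
```

Request:
carry_out --plan '[{"rotation":[0,0,0],"translation":[2,0,0],"jaw":0},{"rotation":[0,0,0],"translation":[2,0,0],"jaw":0}]'

```text
time_s: 9.27
tool_pos: [559.6, -109.7, 186.6]
tcp_rot: [-180.0, 0.3, -8.5]
wrist_force: [-7.0, 2.6, 0.1]
finger_gap: -0.3
finger_force: 3.6
```

Request:
carry_out --plan '[{"rotation":[0,0,0],"translation":[2,0,0],"jaw":0},{"rotation":[0,0,0],"translation":[2,0,0],"jaw":0}]'

```text
time_s: 9.43
tool_pos: [560.4, -109.8, 186.4]
tcp_rot: [-180.0, 0.5, -8.5]
wrist_force: [-9.7, 2.6, 1.9]
finger_gap: -0.4
finger_force: 5.0
```

The force builds steadily to 10 N, so the lever is on its stop. I'll back off, rise and look.

Request:
carry_out --plan '[{"rotation":[0,0,0],"translation":[-15,0,0],"jaw":0},{"rotation":[0,0,0],"translation":[-45,0,0],"jaw":0},{"rotation":[0,0,0],"translation":[-75,0,-10],"jaw":0},{"rotation":[0,0,0],"translation":[-90,0,-45],"jaw":0},{"rotation":[0,0,0],"translation":[-90,0,-80],"jaw":0},{"rotation":[0,0,0],"translation":[-90,0,-110],"jaw":0},{"rotation":[0,0,0],"translation":[-90,0,-110],"jaw":0},{"rotation":[0,0,0],"translation":[-90,0,-110],"jaw":0}]'

```text
time_s: 10.1
tool_pos: [476.4, -97.5, 299.9]
tcp_rot: [180.0, -0.5, -8.5]
wrist_force: [1.1, 0.1, -0.8]
finger_gap: 0.3
finger_force: 0.0
```

```bash
python3 -c "
from h import *
look('w9')
for c in ['top','scene']:
    env.snapshot(c)
    for l,z in [('gate_centre',110),('grip_mid',171),('oil_can',0),('glue_tin',0),('screwdriver',0)]:
        for r in env.pinpoint(c,l)[:1]: print(c,l,at_z(c,r['xy'],z).round(1),r['confidence'])
"
```

```text
tcp in gate [-59.9 -49.9] [476.4 -97.5 299.9] F [ 1.1  0.1 -0.8] 10.1
gate_centre {'xy': [271.4, 150.1], 'confidence': 0.58} [-3.6 -5.9]
grip_mid {'xy': [318.0, 96.3], 'confidence': 0.7} [ 35.8 -48.6]
top gate_centre [543.1 -65.4 110. ] 0.79
top oil_can [515.5 105.2   0. ] 0.8
top glue_tin [554.8 -59.3   0. ] 0.48
top screwdriver [ 506.7 -316.7    0. ] 0.67
scene gate_centre [542.2 -59.9 110. ] 0.81
scene grip_mid [ 576.2 -105.4  171. ] 0.83
scene oil_can [516.2 102.5   0. ] 0.79
scene glue_tin [ 540.3 -230.3    0. ] 0.77
scene screwdriver [ 501.7 -323.     0. ] 0.71
```

View pics/w9.png

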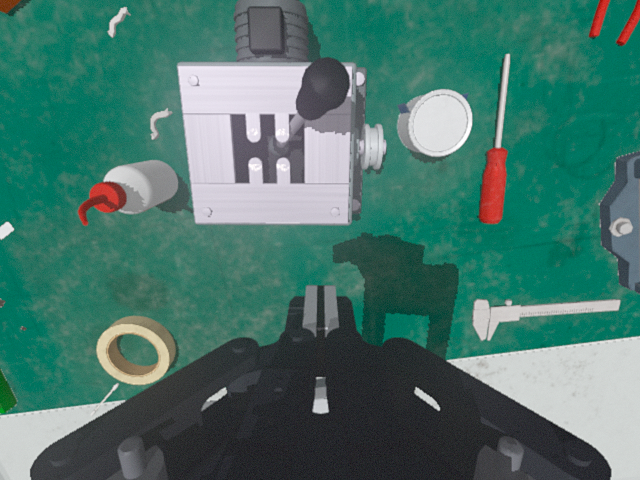

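The lever leans forward in the third slot with its grip at (323,88), and the bystanders are where they were. The force ramp was soft, so I'll push once more to see where contact begins and be sure the lever is fully home.

Request:
carry_out --plan '[{"rotation":[0,0,0],"translation":[0,0,40],"jaw":0},{"rotation":[0,0,0],"translation":[0,0,80],"jaw":0},{"rotation":[0,0,0],"translation":[0,0,113],"jaw":0},{"rotation":[0,0,0],"translation":[35,0,113],"jaw":0},{"rotation":[0,0,0],"translation":[65,0,113],"jaw":0},{"rotation":[0,0,0],"translation":[76,0,113],"jaw":0},{"rotation":[0,0,0],"translation":[80,0,113],"jaw":0},{"rotation":[0,0,0],"translation":[80,0,113],"jaw":0}]'

```text
time_s: 11.52
tool_pos: [553.6, -108.9, 183.8]
tcp_rot: [180.0, 0.1, -8.5]
wrist_force: [-0.3, 0.1, -0.7]
finger_gap: -0.5
finger_force: 0.0
```

Request:
carry_out --plan '[{"rotation":[0,0,0],"translation":[2,0,0],"jaw":0},{"rotation":[0,0,0],"translation":[2,0,0],"jaw":0}]'

```text
time_s: 11.68
tool_pos: [554.7, -109.0, 184.5]
tcp_rot: [180.0, 0.0, -8.5]
wrist_force: [-1.0, 0.3, 0.3]
finger_gap: 0.1
finger_force: 0.4
```

Request:
carry_out --plan '[{"rotation":[0,0,0],"translation":[3,0,0],"jaw":0},{"rotation":[0,0,0],"translation":[3,0,0],"jaw":0}]'

```text
time_s: 11.85
tool_pos: [557.0, -109.3, 184.2]
tcp_rot: [-180.0, 0.2, -8.5]
wrist_force: [-4.0, 0.8, 0.4]
finger_gap: 0.2
finger_force: 2.0
```

Request:
carry_out --plan '[{"rotation":[0,0,0],"translation":[3,0,0],"jaw":0},{"rotation":[0,0,0],"translation":[3,0,0],"jaw":0}]'

```text
time_s: 12.02
tool_pos: [558.8, -109.6, 183.8]
tcp_rot: [-180.0, 0.4, -8.5]
wrist_force: [-7.6, 1.0, 2.0]
finger_gap: 0.1
finger_force: 3.9
```

Contact and the force ramp begin at the same place as before, so that is the hard stop and the lever is home. I'll move clear.

Request:
carry_out --plan '[{"rotation":[0,0,0],"translation":[-15,0,0],"jaw":0},{"rotation":[0,0,0],"translation":[-45,0,0],"jaw":0},{"rotation":[0,0,0],"translation":[-75,0,-10],"jaw":0},{"rotation":[0,0,0],"translation":[-90,0,-45],"jaw":0},{"rotation":[0,0,0],"translation":[-90,0,-80],"jaw":0},{"rotation":[0,0,0],"translation":[-90,0,-110],"jaw":0},{"rotation":[0,0,0],"translation":[-90,0,-110],"jaw":0},{"rotation":[0,0,0],"translation":[-90,0,-110],"jaw":0}]'

```text
time_s: 12.68
tool_pos: [473.6, -97.0, 296.7]
tcp_rot: [180.0, -0.4, -8.5]
wrist_force: [-0.2, 0.8, -0.7]
finger_gap: -0.1
finger_force: 0.0
```

```bash
python3 -c "
from h import *
look('w10'); print(env.hand_in())"
```

```text
tcp in gate [-62.7 -49.8] [473.6 -97.  296.7] F [-0.2  0.8 -0.7] 12.6833
gate_centre {'xy': [269.8, 144.4], 'confidence': 0.97} [-1.2 -5. ]
grip_mid {'xy': [319.9, 87.4], 'confidence': 0.83} [ 38.5 -49.9]
the job is handed in; nothing more can be done
None
```

The gear lever is against its forward stop in the third slot, the arm is clear, nothing around the gearbox was moved, and the job was handed in at about 12.7 s; hand-in returned no verdict.

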